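# Mount a lap on the flat-lap machine

## Robot

A 6-joint arm with a two-finger parallel gripper is mounted at the origin on the work surface. World frame = base frame: x ahead of the robot, y to its left, z up, the work surface at z = 0. Lengths are in m, angles in rad, forces in N, time in s.
With the tool pointing down it reaches from about 0.325 to 0.925 m from the base axis. Payload 3.1 kg.
Tool frame: the origin (TCP) lies at the very end of the fingers, on their centre line; the grasp point (between the pads) lies 19 mm behind it (arm.grip_point_offset is the distance from the TCP to the grasp point, in m); z points along the fingers, y is the line along which they close (so a half turn about z gives the same grasp; the last joint's range is limited). The gripper opens to 85 mm and grips with 20 to 120 N. Pads are 22 mm wide; open, the fingers measure 114 mm over their backs; the gripper's body (76 mm by 85 mm) begins 54 mm behind the grasp point. The pads swing forward as they close: fully open they stand 13 mm farther back than shut.
Start: joints at [1.116, 0.217, 1.613, -0, 1.311, -0.112], TCP at [0.21, 0.589, 0.205] pointing down, gripper open.
Joint ranges: [-2.75, 2.75], [-0.78, 2.1], [0.31, 2.55], [-1.13, 4.27], [0.13, 2.63], [-2.58, 2.58]. Speed limits (rad/s): [2.79, 2.79, 3.14, 3.14, 3.14, 3.14].

## Interface

Orientations are given as a 3x3 rotation matrix whose columns are the frame's x, y, z axes.
In Python, from station import arm gives the robot as it stands. Calls block until the motion is done:
- arm.move_ptp(position, orientation): joint-space move of the TCP to a pose.
- arm.movel(position, feed=0.15, ori=None, contact_N=None): straight line of the TCP; ori=None keeps the orientation; feed is the mean speed in m/s. With contact_N (N) it stops when the force on the tool has changed by that much, and returns True; else False.
- arm.move_joints(angles): joint-space move.
- arm.move_gripper(opening): opening from 0.0 (shut) to 1.0 (fully open); the grip force is fixed at half the most; returns when the fingers have stopped.
- arm.pause(seconds).
- arm.solve_ik(position, orientation): joint angles nearest the present ones, or None.
- arm.sense(): the state.
- arm.snapshot(name): name is "scene" or "top" or "wrist"; returns the picture (384x512x3 uint8, blue, green, red); there is no depth.
- arm.get_calibration(name): a dict with "vfov" (degrees; the focal length in pixels is half the picture's height over the tangent of half this angle, whatever the lens; pixels are square), "cx", "cy" (the principal point, pixels), "R" (3x3) and "t" (3): a world point X has camera coordinates R X + t. Camera axes: x right, y down, z forward; pixel columns grow to the right and rows downward; lengths in m; the calibration is good to about 2 mm. A picture is of the moment at which its call begins: read the wrist's pose just before it. get_calibration takes no time and is no camera call; for the wrist camera it gives the pose at the moment of the call.
A pose or a line that the arm cannot do raises arm.IKError and nothing moves.
- arm.finish_job(): hands the job in; it is judged then, once.
The state is a dict: "t": time; "q": joint angles; "joint_vel": joint speeds; "tau": joint torques, N m; "tool_pos": TCP position; "orientation": TCP orientation; "force": force on the tool from outside, world axes, zero at the start; "wrist_torque": the same for the moment, N m; "width": opening from 0.0 (shut) to 1.0 (fully open); "grip_force": force on a finger pad.
Only numpy, scipy, OpenCV 4.12 (cv2) and the standard library are available. Lean on these libraries where they do the work, as an engineer would, in place of code of your own. Each camera call takes 0.05 s, during which the arm holds its last target. There are 200 camera calls.

## Task

Lift the grinding lap out of the tray by its hub, lower it over the machine's spindle and turn it until its holes drop over the drive pins and it sits flat on the platen. Then start the lap's captive clamp knob cleanly: first turn it backwards (anticlockwise from above) until the thread clicks and the knob drops, then forwards until it is screwed fully home on the hub. Don't touch the faceting mast or the drip tank and its spout, and leave everything else on the bench where it is.

Things in the scene. Friction and masses are not known exactly. Their poses are not given: they have to be found in the camera images.
- machine: Grey flat-lap faceting machine, fixed. Origin: on the bench under the spindle axis; x points away from its control panel (at yaw 0 away from the robot), z up. Case 58 mm high, x -135 to +175 mm, y -235 to +185 mm. Round white splash pan centred on the spindle: inner radius 121 mm, outer 127 mm, rim 99 mm above the bench.
- platen (a point): Point on the spindle axis at the top face of the aluminium platen (radius 85 mm, 78 mm above the bench, locked: it does not turn). Axes as the machine's. A seated lap's origin coincides with it.
- pin0 (a point): Tip of one of three steel drive pins (8 mm dia, tapered tips, 11 mm high) that stand on the platen 36 mm from the axis at 0 (this one), 120 and 240 degrees from the machine's x axis. Red marks on the platen's rim show their directions.
- spindle_tip (a point): Top of the upright spindle, 48.5 mm above the platen; 25.5 mm dia, then a 19 mm tapered tip. Its top part has a right-hand thread with three starts 120 degrees apart, 5 mm between ridges, 15 mm lead; the ridges begin 43 mm above the platen.
- mast: Faceting mast on the machine's case, not to be touched: 22 mm post on a 60 x 56 mm foot, top 384 mm above the bench, with a blue head (50 mm, 245 to 300 mm above the bench) and a quill reaching 125 mm towards the machine's +x. Origin: middle of the foot's underside, 58 mm above the bench, at machine x 30, y -185 mm.
- drip_tank: Water drip tank on the machine's left side, not to be touched. Origin and axes: the machine's. Post 12 mm dia at x 63, y 169 mm, 308 mm tall; clear bottle 72 mm dia at x 72, y 193 mm, 205 to 330 mm above the bench; a thin brass spout, at most 141 mm above the bench, reaches from it towards the spindle.
- spout (a point): Tip of the brass spout, 105 mm from the spindle axis and 122 mm above the bench (its tube to 141 mm). A centred lap passes it with 25 mm to spare.
- tray: Shallow white tray, fixed, 260 x 200 mm outside, walls 5 mm thick and 28 mm high, floor 5 mm thick. Origin: centre of its underside, x along its length. The lap lies in it, with a jar and a dish beside it at its +x end.
- lap: Loose 152 mm grinding lap with its hub and knob, 0.5 to 0.8 kg. Origin: centre of the flat underside, z up. Dark ring 8 mm thick; flange of radius 49 mm, 12 mm thick, with three holes (10.5 mm dia, 36 mm from the axis, at 0, 120 and 240 degrees from the lap's x axis) for the drive pins; bore 29 mm. Out of line it rests on the pins, 11 mm high.
- hub_grip (a point): Point on the lap's axis 22 mm above its underside, in the round hub boss: 62 mm dia, from 12 to 28 mm above the underside. Grip the boss from above, knob between the fingers, fingertips above the flange (12 mm). Axes as the lap's.
- knob (a joint): Turn of the black knob in the lap, rad, growing clockwise from above (tightening), no end stop, friction 0.03 N m; 0.55 to 1.75 at the start. On the seated lap its lugs ride the ridges: turned back it climbs 15 mm a turn, and passing 0 it falls 5 mm (the click); turned forward from there it is drawn down 15 mm a turn, home at about 2.1. Gripped it cannot fall: open the fingers to let it drop.
- knob_lift (a joint): Height of the captive knob above its home on the hub, m. It floats freely from 0 (bearing on the hub, as in the tray) to 0.0125. On the seated lap: 0.006 to 0.009 before the click, 0.010 at the ridges' very start, about 0.005 just after the click, 0 when screwed home.
- knob_grip (a point): Point on the knob's axis 22 mm above its underside, where to grip it from above. Lobed black knob, 44 mm dia, 36 mm high, standing on the 62 mm hub boss. A yellow dot on its top lies towards this point's +x.
- grit_jar: Bystander: small jar with orange lid, 38 mm dia, 58 mm high, standing in the tray beside the lap.
- gem_dish: Bystander: small white dish with stones, 54 mm dia, 18 mm high, in the tray beside the lap.
- lap_oil: Bystander: small amber dropper bottle, 32 mm dia, 60 mm high, standing on the machine's case before the mast.
- oil_can: Bystander: green oil can, 72 mm dia, 125 mm high, near the robot.
- yellow_cup: Bystander: yellow cup with sticks, 80 mm dia, 95 mm high (sticks 135 mm), near the robot.
- brush: Bystander: blue brush, 170 mm long, 20 mm high, lying on the left part of the machine's case beside the pan.

How it is judged:
By the outcome, as a careful person would: the job done as asked, in the order asked, and still so for the second after the job is handed in, with the robot touching nothing.
It also fails if it takes over 69 s, if anything falls off the work surface, if the arm or the gripper's body presses on something with over 40 N, if the wrist force passes 120 N, or if a joint passes its speed limit or range.

## Working session

There is one attempt and no reset: what is moved stays moved. The work goes in short steps, each a Python script; the robot and the scene stay as the last script left them, time stands still between calls to the robot, and variables do not carry over. Pictures are saved under pics/ and viewed, at most 11 in all, crops included, and the job is handed in when it is done.

```bash
mkdir -p pics; ls
python3 - <<'E'
from station import arm
import cv2,numpy as np
for n in ("top","scene"):
    im=arm.snapshot(n); cv2.imwrite(f"pics/{n}0.png",im)
    c=arm.get_calibration(n); print(n,c)
s=arm.sense(); print(s)
a=cv2.imread("pics/top0.png")
cv2.imwrite("pics/top0b.png",cv2.resize(a,(800,600),interpolation=cv2.INTER_CUBIC))
E
```

```text
pics
top {'vfov': 56.66111369431751, 'cx': 251.7704452814453, 'cy': 194.09467392783475, 'R': array([[ 2.76438521e-02, -9.99603536e-01,  5.34673525e-03],
       [-9.84715798e-01, -2.81514889e-02, -1.71878711e-01],
       [ 1.71961086e-01, -5.13624987e-04, -9.85103609e-01]]), 't': array([-0.07729987,  0.4735404 ,  1.09523577])}
scene {'vfov': 54.34626513762519, 'cx': 254.6726670029823, 'cy': 190.81508326468398, 'R': array([[-0.76910213,  0.6388001 , -0.02040455],
       [ 0.38800689,  0.44130691, -0.80913464],
       [-0.50787062, -0.63022428, -0.58726893]]), 't': array([ 0.40182787, -0.0818986 ,  1.25248539])}
{'t': 0.1, 'q': array([ 1.11578030e+00,  2.17707902e-01,  1.61479554e+00,  8.54613391e-06,
        1.31132395e+00, -1.12220029e-01]), 'joint_vel': array([-0.00212213, -0.00104244, -0.00529216,  0.00014936,  0.00074465,
       -0.00010907]), 'tau': array([-1.69997684e-04, -3.98077440e+01, -3.04968667e+01, -1.06955131e-04,
        4.14813403e-03,  2.13259980e-06]), 'tool_pos': array([0.20970637, 0.587909  , 0.20346941]), 'orientation': array([[-9.41817683e-01,  3.36122705e-01, -9.89532805e-04],
       [ 3.36124062e-01,  9.41815587e-01, -2.00372784e-03],
       [ 2.58458998e-04, -2.21975210e-03, -9.99997503e-01]]), 'force': array([0.72788819, 0.83941282, 1.22207714]), 'wrist_torque': array([-0.02524488,  0.01473043,  0.02484991]), 'grip_force': 0.0, 'width': 1.0018511210801406}
```

View pics/top0b.png

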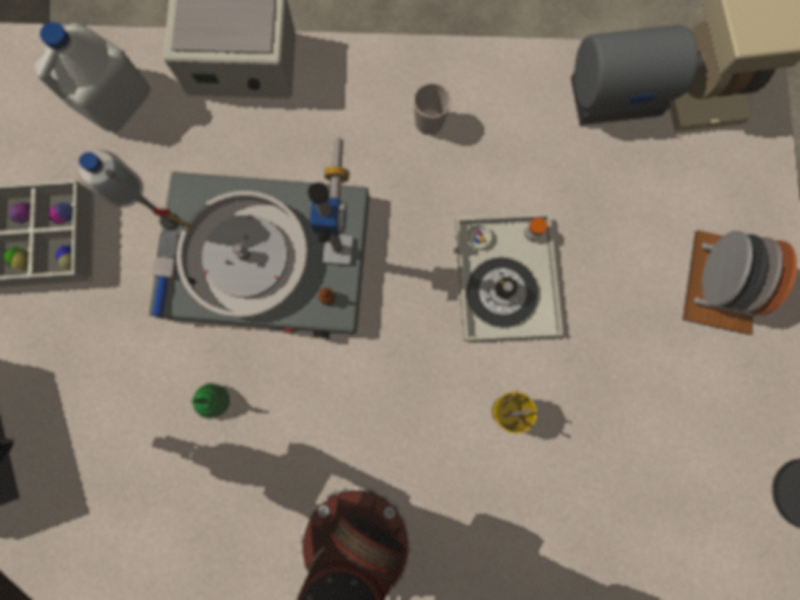

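View pics/scene0.png

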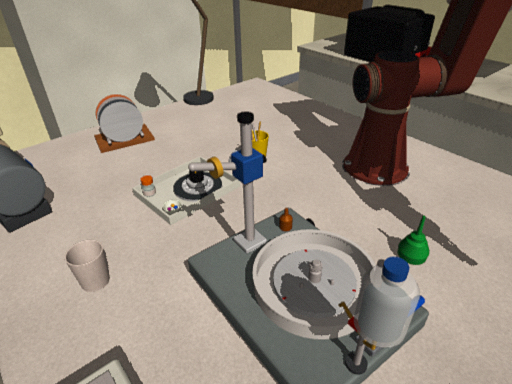

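The top view (800-scale) shows the pan centred near (243,254), the spindle near (242,250), the lap near (502,291) with its knob near (507,287), and the mast head near (322,212). The scene view confirms this, with the tank at about (385,310) and the mast post at about (248,180).

```bash
cat > h.py <<'E'
import numpy as np, cv2
def foc(c): return 192/np.tan(np.radians(c["vfov"])/2)
def plane(c,uv,z):
    uv=np.atleast_2d(uv).astype(float); f=foc(c)
    d=np.c_[(uv[:,0]-c["cx"])/f,(uv[:,1]-c["cy"])/f,np.ones(len(uv))]@c["R"]
    o=-c["R"].T@c["t"]; return o+d*((z-o[2])/d[:,2])[:,None]
def proj(c,X):
    p=np.atleast_2d(X)@c["R"].T+c["t"]; return foc(c)*p[:,:2]/p[:,2:]+[c["cx"],c["cy"]]
def circ(P):
    x,y=P[:,0],P[:,1]; a=np.linalg.lstsq(np.c_[x,y,np.ones(len(x))],x*x+y*y,rcond=None)[0]
    return np.array([a[0]/2,a[1]/2]),np.sqrt(a[2]+(a[0]**2+a[1]**2)/4)
E
python3 - <<'E'
from station import arm
from h import *
c=arm.get_calibration("top"); im=cv2.imread("pics/top0.png"); hsv=cv2.cvtColor(im,cv2.COLOR_BGR2HSV)
# hand-read rough points (800 px -> 512)
k=.64
print("cam",-c["R"].T@c["t"])
print("tip",plane(c,np.array([[243,238]])*k,.1265)[0], "base?",plane(c,np.array([[243,258]])*k,.078)[0])
# lap ring: dark blob
V=hsv[...,2]; m=((V<85)).astype(np.uint8); m[:, :290]=0; m[:,350:]=0; m[:160]=0; m[212:]=0
n,l,st,ce=cv2.connectedComponentsWithStats(m); print(st[1:],ce[1:])
i=1+np.argmax(st[1:,4]); cn=max(cv2.findContours((l==i).astype(np.uint8),0,1)[0],key=len)[:,0]
h=cv2.convexHull(cn)[:,0]; print("lap",circ(plane(c,h,.013)[:,:2]))
# pan
pts=np.array([[178,252],[312,252],[243,192],[243,318],[205,207],[285,207],[200,300],[290,300]])*k
print("pan hand",circ(plane(c,pts,.099)[:,:2]))
cs=np.array([[174,172],[368,188],[356,333],[152,317]])*k
P=plane(c,cs,.058); print("case",P); 
T=plane(c,np.array([[458,219],[554,217],[565,338],[463,340]])*k,.028);print("tray",T,T.mean(0))
m=cv2.inRange(hsv,(0,120,60),(8,255,255))|cv2.inRange(hsv,(172,120,60),(180,255,255)); m[:, 200:]=0;m[:110]=0;m[230:]=0
n,l,st,ce=cv2.connectedComponentsWithStats(m)
for s,q in zip(st[1:],ce[1:]): print("red",s[4],q,plane(c,q,.078)[0])
E
```

```text
cam [ 0.28010165 -0.06337582  1.16072553]
tip [0.5797566  0.22873591 0.1265    ] base? [0.55241454 0.23936556 0.078     ]
[[ 293  160    1    1    1]
 [ 298  165   47   44 1004]
 [ 294  173    1    2    2]
 [ 294  176    1    2    2]
 [ 294  179    1    3    3]] [[293.         160.        ]
 [321.35059761 187.02888446]
 [294.         173.5       ]
 [294.         176.5       ]
 [294.         180.        ]]
lap (array([ 0.51224174, -0.28985569]), np.float64(0.07393691210205665))
pan hand (array([0.55525513, 0.23006683]), np.float64(0.1278206359633196))
case [[ 0.73831823  0.40284734  0.058     ]
 [ 0.71514822 -0.0042408   0.058     ]
 [ 0.41036643  0.00885583  0.058     ]
 [ 0.43097395  0.41748065  0.058     ]]
tray [[ 0.66337275 -0.19611039  0.028     ]
 [ 0.67382463 -0.40034331  0.028     ]
 [ 0.41572132 -0.41719993  0.028     ]
 [ 0.40571353 -0.20831547  0.028     ]] [ 0.53965806 -0.30549228  0.028     ]
red 30 [103.33333333 135.46666667] [0.64425068 0.41165557 0.078     ]
red 11 [184.27272727 211.        ] [0.41075203 0.14092078 0.078     ]
```

```bash
cat >> h.py <<'E'
def down(yaw):
    c,s=np.cos(yaw),np.sin(yaw); return np.array([[c,s,0],[s,-c,0],[0,0,-1.]])
def yawof(R): return np.arctan2(R[1,0],R[0,0])
E
python3 - <<'E'
from station import arm
from h import *
import pickle
s=arm.sense(); c=arm.get_calibration("wrist"); o=-c["R"].T@c["t"]
off=s["orientation"].T@(o-s["tool_pos"]); print("cam in tool",off,"fwd",s["orientation"].T@c["R"][2],"right",s["orientation"].T@c["R"][0],c["vfov"],c["cx"],c["cy"])
fwd=s["orientation"].T@c["R"][2]
D={}
for name,P,zt in (("mach",np.array([.555,.231,.09]),.27),("lap",np.array([.512,-.290,.04]),.22)):
    q1=np.arctan2(P[1],P[0]); yaw=q1+np.pi/2; R=down(yaw)
    # tool position such that the optical axis passes the point
    cz=zt+(R@off)[2]; f=R@fwd; t=P-f*((P[2]-cz)/f[2])-R@off; t[2]=zt
    cam=P-f*((P[2]-cz)/f[2]); tp=cam-R@off; print(name,tp)
    if name=="lap":
        arm.movel([.40,.08,.27]); arm.move_ptp([.40,-.05,.27],down(np.arctan2(-.05,.4)+np.pi/2))
    arm.move_ptp(tp,R)
    c=arm.get_calibration("wrist"); im=arm.snapshot("wrist"); cv2.imwrite(f"pics/w_{name}.png",im); D[name]=c
    print(arm.sense()["t"],arm.sense()["q"])
pickle.dump(D,open("cal.pkl","wb"))
E
```

```text
cam in tool [ 0.08134308 -0.00020117 -0.16998093] fwd [-3.17586028e-01  6.63567277e-04  9.48229231e-01] right [-2.61529500e-04  9.99999656e-01 -7.87388892e-04] 62.230499591305865 260.91296540160056 192.2288026244221
mach [0.54117447 0.26410333 0.27      ]
1.8583 [ 3.39368211e-01  1.23497372e-01  1.59839433e+00  4.19713432e-04
  1.42027782e+00 -5.69082307e-02]
lap [ 0.52964232 -0.25876342  0.22      ]
5.175 [-5.71164857e-01  1.27846237e-01  1.68515784e+00  5.76605823e-04
  1.32820449e+00 -5.82936974e-02]
```

View pics/w_mach.png

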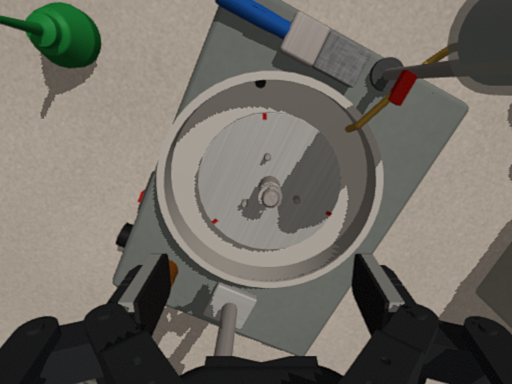

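View pics/w_lap.png

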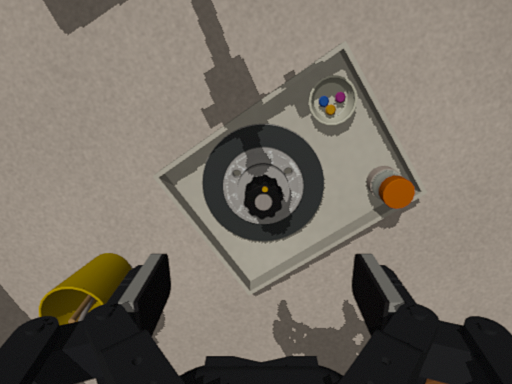

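The machine view has red marks at (264,116), (214,221) and (328,213), with the spindle tip near (269,190). The lap view has the ring centred near (263,182), holes near (237,173) and (289,171), and the yellow dot at (265,188).

Run:
```python
from h import *
import pickle
D=pickle.load(open("cal.pkl","rb"))
c=D["mach"]; im=cv2.imread("pics/w_mach.png"); hsv=cv2.cvtColor(im,cv2.COLOR_BGR2HSV)
m=cv2.inRange(hsv,(0,130,60),(8,255,255))|cv2.inRange(hsv,(172,130,60),(180,255,255))
n,l,st,ce=cv2.connectedComponentsWithStats(m)
M=[]
for s,q in zip(st[1:],ce[1:]):
    if s[4]>3 and np.hypot(*(q-[268,180]))<90: P=plane(c,q,.078)[0]; M.append(P[:2]); print("red",s[4],q,P)
M=np.array(M); C,r=circ(M); print("platen C,r",C,r)
a=np.degrees(np.arctan2(*(M-C).T[::-1])); print("angles",a, "yaw mod120",[(x+60)%120-60 for x in a])
tip=plane(c,[[268,189]],.1265); print("tip",tip)
c=D["lap"]; im=cv2.imread("pics/w_lap.png"); hsv=cv2.cvtColor(im,cv2.COLOR_BGR2HSV); V=hsv[...,2]
m=(V<75).astype(np.uint8); m[:122]=0; m[243:]=0; m[:,:198]=0; m[:,328:]=0
m=cv2.morphologyEx(m,cv2.MORPH_OPEN,np.ones((5,5)))
cn=max(cv2.findContours(m,0,1)[0],key=cv2.contourArea)[:,0]; h=cv2.convexHull(cn)[:,0]
L,r=circ(plane(c,h,.013)[:,:2]); print("lap",L,r)
y=cv2.inRange(hsv,(18,120,120),(35,255,255)); y[:150]=0;y[215:]=0;y[:,:230]=0;y[:,300:]=0
q=np.argwhere(y).mean(0)[::-1]; print("dot",q,plane(c,q,.069+.0)[0])
# holes: dark blobs in the flange annulus at z=.017
g=cv2.cvtColor(im,cv2.COLOR_BGR2GRAY)
th=np.radians(np.arange(0,360,3)); 
for rr in (.036,):
    P=np.c_[L[0]+rr*np.cos(th),L[1]+rr*np.sin(th),np.full(len(th),.017)]; uv=proj(c,P)
    val=cv2.remap(cv2.GaussianBlur(g,(3,3),0),uv[:,0].astype(np.float32)[None],uv[:,1].astype(np.float32)[None],1)[0]
    print([(int(np.degrees(t)),int(v)) for t,v in zip(th,val)])
cv2.imwrite("pics/lapcrop.png",cv2.resize(im[115:250,190:335],None,fx=4,fy=4,interpolation=cv2.INTER_CUBIC))
```

```text
red 21 [264.14285714 115.95238095] [0.5248442  0.31244762 0.078     ]
red 17 [328.29411765 212.94117647] [0.6424424  0.23583353 0.078     ]
red 18 [214.27777778 220.72222222] [0.51706021 0.17226182 0.078     ]
platen C,r [0.56146942 0.24010495] 0.08108555973234481
angles [ 116.85190953   -3.01962413 -123.20822012] yaw mod120 [np.float64(-3.1480904723055687), np.float64(-3.019624127288978), np.float64(-3.208220119931397)]
tip [[0.55509254 0.24970151 0.1265    ]]
lap [ 0.51442354 -0.28961039] 0.07526062275132105
dot [264.4  188.96] [ 0.5224993  -0.27816672  0.069     ]
[(0, 99), (3, 90), (6, 87), (9, 85), (12, 105), (14, 133), (18, 138), (21, 139), (24, 137), (27, 136), (29, 135), (33, 135), (36, 135), (39, 137), (42, 137), (45, 119), (48, 100), (51, 87), (54, 77), (57, 77), (59, 77), (63, 77), (66, 77), (69, 77), (72, 79), (75, 78), (78, 77), (81, 77), (84, 77), (87, 77), (90, 76), (93, 85), (96, 106), (99, 127), (102, 137), (105, 148), (108, 153), (111, 137), (114, 111), (117, 89), (119, 88), (123, 88), (126, 91), (129, 106), (132, 131), (135, 143), (138, 154), (141, 154), (144, 139), (147, 136), (150, 136), (153, 136), (156, 135), (159, 136), (162, 144), (165, 154), (168, 154), (171, 150), (174, 147), (177, 143), (180, 136), (183, 134), (186, 134), (189, 139), (192, 149), (195, 145), (198, 130), (201, 122), (204, 125), (207, 113), (210, 71), (213, 28), (216, 15), (219, 15), (222, 15), (225, 16), (228, 16), (230, 16), (234, 16), (237, 17), (239, 17), (243, 16), (246, 15), (248, 15), (252, 15), (255, 16), (258, 16), (261, 15), (264, 22), (267, 35), (270, 39), (273, 38), (276, 35), (279, 43), (282, 59), (285, 74), (288, 78), (291, 78), (294, 78), (297, 85), (300, 91), (303, 88), (306, 81), (309, 82), (312, 93), (315, 117), (318, 123), (321, 134), (324, 133), (327, 134), (330, 136), (333, 135), (336, 135), (339, 135), (342, 137), (345, 148), (348, 151), (351, 141), (354, 135), (357, 117)]
```

View pics/lapcrop.png

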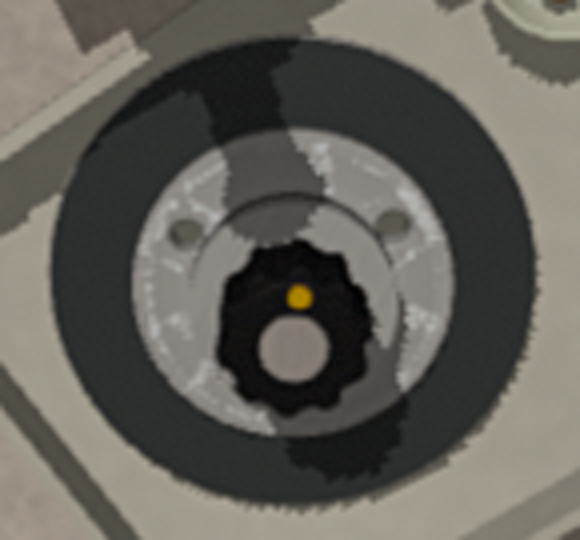

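Run:
```python
from station import arm
from h import *
import pickle
D=pickle.load(open("cal.pkl","rb"))
c=D["mach"]; print("tip",plane(c,[[271,199]],.1265)[0],"tip expected px",proj(c,[.5615,.2401,.1265]),"base px",proj(c,[.5615,.2401,.078]))
th=np.radians(np.arange(0,360,90)); print("pan px expected",proj(c,np.c_[.5615+.127*np.cos(th),.2401+.127*np.sin(th),0*th+.099]).round(1).tolist())
c=D["lap"]; L=np.array([.5144,-.2896])
H=plane(c,[[236.75,173],[287.75,170.5]],.017)[:,:2]-L; print("holes r",np.hypot(*H.T),np.degrees(np.arctan2(H[:,1],H[:,0])))
yaw=np.arctan2(L[1],L[0])+np.pi/2; R=down(yaw)
arm.move_gripper(.9)
arm.move_ptp([*L,.10],R)
arm.movel([*L,.03],feed=.06)
print(arm.sense()["force"])
hit=arm.movel([*L,.006],feed=.015,contact_N=4)
s=arm.sense(); print(hit,s["tool_pos"],s["force"],s["width"],s["t"])
arm.movel([*L,s["tool_pos"][2]+.006],feed=.03)
arm.move_gripper(0.0)
s=arm.sense(); print(s["tool_pos"],s["force"],s["width"],s["grip_force"],s["t"])
```

```text
tip [0.5622912 0.2408046 0.1265   ] tip expected px [[270.03895125 199.31106441]] base px [[268.91644881 185.56205679]]
pan px expected [[368.6, 230.6], [318.7, 81.0], [161.1, 148.0], [229.2, 280.5]]
holes r [0.0361151  0.03657615] [121.51001562   4.99969698]
[-0.15495517 -0.91884255 -0.06004422]
False [ 0.51449672 -0.28966165  0.00612166] [ 0.2654279  -0.62653307  0.2338864 ] 0.8988000225528936 9.0667
[ 0.51416349 -0.28945833  0.01236035] [-0.16843325  1.28696278  3.40857618] 0.4913710998295863 60.70536732673645 9.8333
```

Run:
```python
from station import arm
from h import *
im=arm.snapshot("wrist"); sc=arm.snapshot("scene")
a=cv2.resize(im[150:384,130:400],(800-270,460)); 
p=proj(arm.get_calibration("scene"),[.514,-.29,.03])[0].astype(int); print(p)
b=cv2.resize(sc[p[1]-50:p[1]+45,p[0]-28:p[0]+28],(270,460),interpolation=cv2.INTER_CUBIC)
cv2.imwrite("pics/grip.png",np.hstack([a,b]))
```

```text
[196 179]
```

View pics/grip.png

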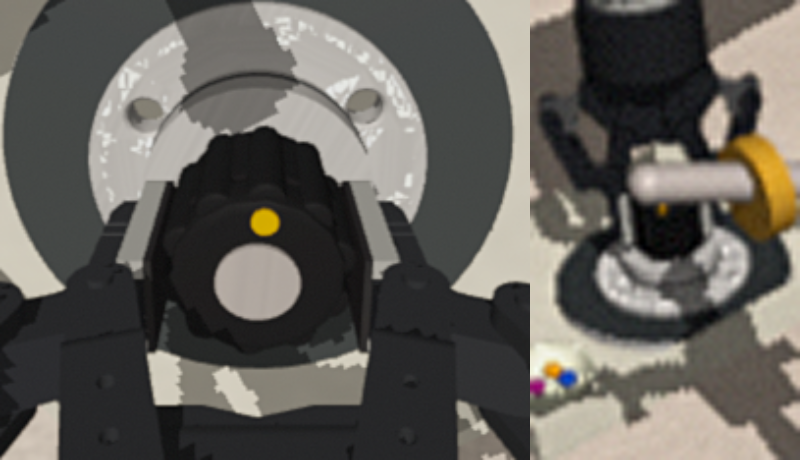

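The picture shows that the pads closed on the black knob, not the boss: the fingertips stand above the hub top, so they end well behind the nominal TCP. I'll measure where the tips are from this view.

Run:
```python
from station import arm
from h import *
s=arm.sense(); c=arm.get_calibration("wrist"); f=foc(c); o=-c["R"].T@c["t"]; R=s["orientation"]; ot=R.T@(o-s["tool_pos"])
for (a,b),yy in (((173,182),-.0215),((345,182),.0215),((150,182),-.025),((370,182),.025),((148,345),-.0215),((367,345),.0215)):
    u=130+a*270/530; v=150+b*234/460
    d=R.T@(c["R"].T@np.array([(u-c["cx"])/f,(v-c["cy"])/f,1]))
    print((a,b),(ot+d*(yy-ot[1])/d[1]).round(4))
print(s["t"])
```

```text
(173, 182) [ 0.0058 -0.0215 -0.0243]
(345, 182) [ 0.0112  0.0215 -0.0348]
(150, 182) [ 0.0125 -0.025  -0.0373]
(370, 182) [ 0.0177  0.025  -0.0473]
(148, 345) [-0.0077 -0.0215 -0.0681]
(367, 345) [-0.0045  0.0215 -0.0717]
9.9333
```

Run:
```python
from station import arm
from h import *
s=arm.sense(); p=s["tool_pos"].copy()
arm.move_gripper(.84)
hit=arm.movel([p[0],p[1],-.004],feed=.015,contact_N=4)
s=arm.sense(); print(hit,s["tool_pos"],s["force"],s["width"],s["t"])
sc=arm.snapshot("scene"); im=arm.snapshot("wrist")
q=proj(arm.get_calibration("scene"),[.514,-.29,.03])[0].astype(int)
b=cv2.resize(sc[q[1]-50:q[1]+45,q[0]-40:q[0]+40],(387,460),interpolation=cv2.INTER_CUBIC)
cv2.imwrite("pics/grip2.png",np.hstack([cv2.resize(im[200:384,150:370],(410,343),interpolation=cv2.INTER_CUBIC),b[60:403]]))
```

```text
False [ 0.51428328 -0.28954314 -0.00386213] [ 0.98821254  0.53839778 -0.52909756] 0.8446441279831104 11.5583
```

View pics/grip2.png

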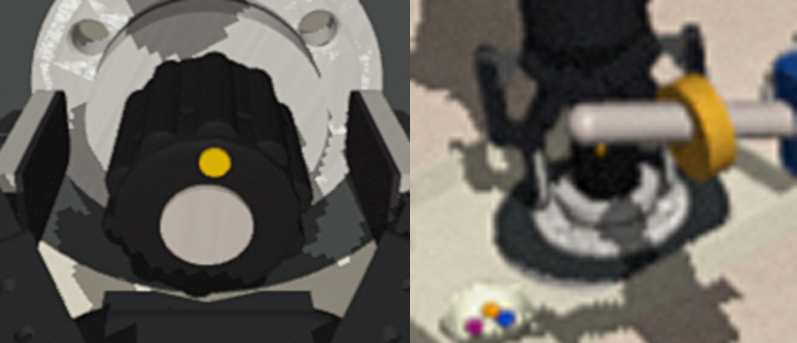

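The wrist view shows the pads now stand outside the boss at about x=50 and x=370, and nothing has been touched. I'll probe the boss top with a narrower gap to get the true tip height, then grip.

Run:
```python
from station import arm
from h import *
s=arm.sense(); p=s["tool_pos"].copy()
arm.movel([p[0],p[1],.028],feed=.08)
arm.move_gripper(.62)
hit=arm.movel([p[0],p[1],-.002],feed=.015,contact_N=4)
s=arm.sense(); z=s["tool_pos"][2]; print(hit,s["tool_pos"],s["force"],s["width"],s["t"])
if hit:
    off=.033-z; print("tip behind TCP",off)
    arm.movel([p[0],p[1],.024],feed=.08)
    arm.move_gripper(.84)
    zt=.033-.009-off-.002   # tips 9 mm below the boss top
    print("target",zt)
    arm.movel([p[0],p[1],zt],feed=.05,contact_N=6)
    arm.move_gripper(0.0)
    s=arm.sense(); print(s["tool_pos"],s["force"],s["width"],s["grip_force"],s["t"])
```

```text
True [ 0.51426378 -0.289527    0.00289411] [-0.23265203  0.4505487   5.25569018] 0.6223879440440462 14.0333
tip behind TCP 0.030105893679220765
target -0.008105893679220764
[ 0.51489678 -0.28998816 -0.00690882] [-1.29890569  1.30201548  4.84264881] 0.7088365320932795 66.38468991976424 15.825
```

Run:
```python
from station import arm
from h import *
import pickle
s=arm.sense(); c=arm.get_calibration("wrist"); im=arm.snapshot("wrist"); cv2.imwrite("pics/held.png",im); pickle.dump((s,c),open("held.pkl","wb"))
L=s["tool_pos"][:2]; g=cv2.GaussianBlur(cv2.cvtColor(im,cv2.COLOR_BGR2GRAY),(3,3),0)
vis=im.copy()
for a in (123.2,3.2):
    P=[L[0]+.036*np.cos(np.radians(a)),L[1]+.036*np.sin(np.radians(a)),.017]; u,v=proj(c,P)[0]; print(a,u,v)
    cv2.drawMarker(vis,(int(round(u)),int(round(v))),(0,0,255),0,3)
u0,v0=proj(c,[*L,.017])[0]
cv2.imwrite("pics/held_crop.png",cv2.resize(vis[140:290,170:350],None,fx=4,fy=4,interpolation=cv2.INTER_NEAREST))
p=s["tool_pos"]; arm.movel([p[0],p[1],.06],feed=.08); s=arm.sense(); print(s["force"],s["width"],s["grip_force"],s["t"])
```

```text
123.2 196.42124572601065 222.78108404633593
3.2 321.33218971157225 217.6249678741433
[ 0.29347878  0.05043023 -6.74203601] 0.7022051963082698 65.7018206865996 16.875
```

View pics/held_crop.png

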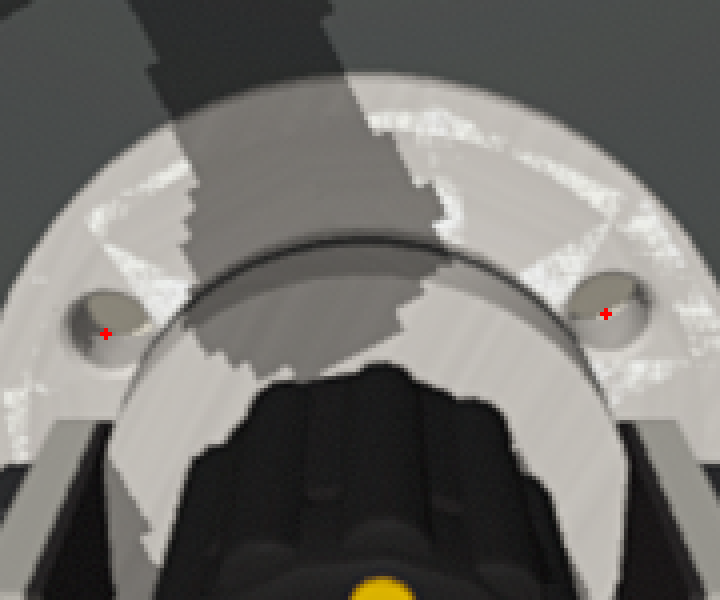

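The crop shows the boss held between the pads. The hole rims are centred at crop (110,328) and (610,310), which is (197.5,222) and (322.4,217.5) in the full image, within about 1 px of the prediction.

```bash
cat > place.py <<'E'
from station import arm
from h import *
import pickle
s,c=pickle.load(open("held.pkl","rb"))
H=plane(c,[[197.5,222],[322.4,217.5]],.017)[:,:2]
d=H[1]-H[0]; mid=H.mean(0); n=np.array([d[1],-d[0]])/np.hypot(*d)
cen=mid+n*.018*np.sign(n@(s["tool_pos"][:2]-mid)); r=H-cen
ang=np.degrees(np.arctan2(r[:,1],r[:,0])); phi=np.mean([ang[0]-120,ang[1]])
print("sep",np.hypot(*d),"(62.4) cen",cen,"tool",s["tool_pos"][:2],"ang",ang,phi)
R0=s["orientation"]; off=(R0.T@np.array([*(cen-s["tool_pos"][:2]),0]))
yaw=yawof(R0)+np.radians(-3.1-phi); R=down(yaw); C=np.array([.5617,.2403])
tgt=C-(R@off)[:2]; zseat=.078+(s["tool_pos"][2]-.005); print("target",tgt,"zseat",zseat,"yaw",np.degrees(yaw))
E
python3 - <<'E'
from place import *
p=arm.sense()["tool_pos"]
arm.movel([p[0],p[1],.19],feed=.15)
arm.movel([.40,-.05,.19],feed=.22)
arm.movel([.40,.08,.19],feed=.2,ori=R)
arm.movel([*tgt,.19],feed=.18)
print(arm.sense()["force"],arm.sense()["q"])
arm.movel([*tgt,.13],feed=.06,contact_N=8)   # lap underside 142, just above tip
f=arm.sense(); print(f["tool_pos"],f["force"],f["wrist_torque"],f["t"])
hit=arm.movel([*tgt,zseat+.013],feed=.03,contact_N=5)
f=arm.sense(); print(hit,"h",f["tool_pos"][2]-zseat,f["tool_pos"],f["force"],f["wrist_torque"],f["width"],f["t"])
E
```

```text
sep 0.062299031425520596 (62.4) cen [ 0.51540228 -0.28999511] tool [ 0.51489678 -0.28998816] ang [122.85112205   2.89475739] 2.8729397223767847
target [0.56119796 0.24035951] zseat 0.06609118027200124 yaw 54.656707211057395
[ 0.33686972  0.54563197 -4.97143214] [ 2.89143552e-01  1.98341931e-01  1.66414791e+00 -2.64267585e-04
  1.28027429e+00  9.06562588e-01]
[0.56177871 0.24055211 0.13069508] [ 0.33358735  0.00990849 -5.00286353] [-0.0523293   0.02206293  0.02202529] 22.6167
False h 0.013271698381107186 [0.56141827 0.24040997 0.07936288] [ 0.40513518  0.72620369 -5.14508985] [-0.00142688 -0.00012413 -0.04614409] 0.7024016061356351 24.4667
```

Run:
```python
from place import *
def go(h,N=4,feed=.015):
    hit=arm.movel([*tgt,zseat+h],feed=feed,contact_N=N); f=arm.sense()
    print(hit,"h %.4f"%(f["tool_pos"][2]-zseat),f["force"].round(2),f["wrist_torque"].round(2),round(f["t"],2)); return hit,f["tool_pos"][2]-zseat
hit,h=go(.0078)
if hit and h>.009:
    for k in (1.5,-1.5,3,-3,4.5,-4.5,6,-6):
        arm.movel([*tgt,zseat+h+.0005],feed=.02)
        arm.movel([*tgt,zseat+h+.0005],feed=.03,ori=down(yaw+np.radians(k)))
        print(k); hit,h2=go(.0078)
        if not hit or h2<.009: break
im=arm.snapshot("wrist"); cv2.imwrite("pics/low.png",im)
```

```text
sep 0.062299031425520596 (62.4) cen [ 0.51540228 -0.28999511] tool [ 0.51489678 -0.28998816] ang [122.85112205   2.89475739] 2.8729397223767847
target [0.56119796 0.24035951] zseat 0.06609118027200124 yaw 54.656707211057395
False h 0.0076 [ 0.05  0.45 -4.74] [ 0.03  0.03 -0.03] 24.97
```

Run:
```python
from place import *
hit=arm.movel([*tgt,zseat],feed=.01,contact_N=4); f=arm.sense()
print(hit,"h %.4f"%(f["tool_pos"][2]-zseat),f["force"].round(2),f["wrist_torque"].round(2),round(f["t"],2))
arm.move_gripper(.84); f=arm.sense(); print(f["tool_pos"],f["force"].round(2),f["t"])
arm.movel([*tgt,zseat+.05],feed=.1)
c=arm.get_calibration("wrist"); im=arm.snapshot("wrist"); cv2.imwrite("pics/rel.png",im); pickle.dump(c,open("rel.pkl","wb"))
c=arm.get_calibration("wrist");hsv=cv2.cvtColor(im,cv2.COLOR_BGR2HSV)
y=cv2.inRange(hsv,(20,150,120),(35,255,255)); n,l,st,ce=cv2.connectedComponentsWithStats(y)
for a,b in zip(st[1:],ce[1:]):
    if a[4]>8:
        P=plane(c,b,.078+.064+.007)[0]; d=P[:2]-C; print("dot",a[4],b,P,np.hypot(*d),"knob deg",(-3.1-np.degrees(np.arctan2(d[1],d[0])))%120)
# hole check
for a in (-3.1,116.9,236.9):
    print(a,proj(c,[C[0]+.036*np.cos(np.radians(a)),C[1]+.036*np.sin(np.radians(a)),.09])[0])
print(arm.sense()["t"])
```

```text
sep 0.062299031425520596 (62.4) cen [ 0.51540228 -0.28999511] tool [ 0.51489678 -0.28998816] ang [122.85112205   2.89475739] 2.8729397223767847
target [0.56119796 0.24035951] zseat 0.06609118027200124 yaw 54.656707211057395
False h 0.0002 [ 0.5  -0.31 -3.1 ] [0.05 0.05 0.02] 25.95
[0.56212468 0.24064789 0.06711003] [ 0.21  0.21 -0.67] 26.225
dot 69 [203.07246377   6.55072464] [0.60665685 0.34237095 0.149     ] 0.11153294417209314 knob deg 50.670949029623344
dot 124 [264.5        235.62903226] [0.57049667 0.25068211 0.149     ] 0.013607704300911953 knob deg 67.1743047511294
-3.1 [309.08069116 186.74993223]
116.9 [212.4879665  190.36087087]
236.9 [263.75147691 262.06333174]
26.925
```

View pics/rel.png

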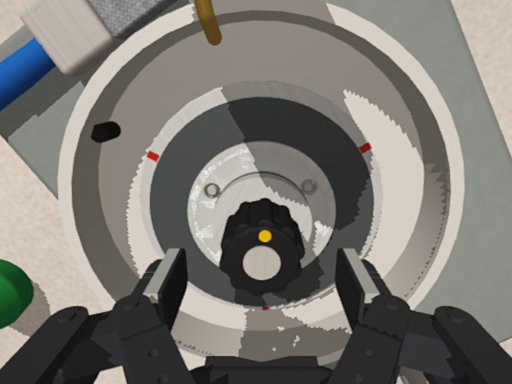

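The lap is seated: pins show in the holes at (212,189) and (309,185) where predicted, and the red marks line up with them. The dot at (264,236) gives a knob angle of about 67° (1.17 rad). Next is the backward turn.

```bash
cat > kn.py <<'E'
from station import arm
from h import *
import pickle
C=np.array([.5617,.2403])
def st(tag):
    f=arm.sense(); print(tag,f["tool_pos"].round(4),"F",f["force"].round(1),"T",f["wrist_torque"].round(2),"w %.3f"%f["width"],"q6 %.2f"%f["q"][5],"t %.2f"%f["t"]); return f
def dot(lift,tag="dot"):
    c=arm.get_calibration("wrist"); im=arm.snapshot("wrist"); hsv=cv2.cvtColor(im,cv2.COLOR_BGR2HSV)
    y=cv2.inRange(hsv,(20,150,120),(35,255,255)); n,l,s,ce=cv2.connectedComponentsWithStats(y)
    u0=proj(c,[*C,.142+lift])[0]
    for a,b in zip(s[1:],ce[1:]):
        if a[4]>8 and np.hypot(*(b-u0))<70:
            P=plane(c,b,.142+lift)[0]; d=P[:2]-C; print(tag,a[4],b.round(1),"r %.4f"%np.hypot(*d),"knob deg mod 120: %.1f"%((-3.1-np.degrees(np.arctan2(d[1],d[0])))%120))
    return im,c
E
python3 - <<'E'
from kn import *
y0=1.56; z0=.0875
arm.move_ptp([*C,.13],down(y0)); 
dot(.0072)
arm.movel([*C,z0],feed=.06,contact_N=6); st("down")
arm.move_gripper(0.0); st("grip")
N=3; A=1.17+.3
for i in range(1,N+1):
    a=A*i/N; arm.movel([*C,z0+.015*min(a,1.17)/(2*np.pi)],feed=.0024,ori=down(y0+a)); st(i)
arm.snapshot("wrist"); im,c=dot(.010,"gripped")
arm.move_gripper(.84); arm.pause(.2); st("open")
im,c=dot(.0057,"after"); cv2.imwrite("pics/after.png",im)
E
```

```text
dot 108 [279.6 230.2] r 0.0140 knob deg mod 120: 69.5
down [0.562  0.2404 0.0878] F [ 0.   0.2 -0.1] T [-0.02  0.04 -0.03] w 0.834 q6 0.30 t 28.47
grip [0.562  0.2405 0.0885] F [-2.1 -0.   3.6] T [-0.06  0.33 -0.02] w 0.487 q6 0.30 t 28.84
1 [0.562  0.2409 0.0895] F [-2.8  1.9  5.4] T [0.16 0.39 0.04] w 0.486 q6 -0.19 t 29.48
2 [0.5618 0.2409 0.0907] F [-1.7  1.9  6.4] T [0.16 0.44 0.02] w 0.486 q6 -0.68 t 30.12
3 [0.5618 0.2406 0.0898] F [ 1.3  2.3 -0.8] T [ 0.41 -0.23  0.01] w 0.489 q6 -1.17 t 30.77
gripped 136 [284.9 275.4] r 0.0143 knob deg mod 120: 104.6
open [0.5617 0.2402 0.0903] F [ 0.5 -0.8  0.3] T [ 0.05 -0.05  0.07] w 0.841 q6 -1.17 t 31.47
after 131 [285.1 271.3] r 0.0136 knob deg mod 120: 108.0
```

Run:
```python
from kn import *
c=arm.get_calibration("wrist")
P=plane(c,[285.1,271.3],.142+.0057)[0]
for l in (.0107,.0082,.0057): print(l,proj(c,[P[0],P[1],.142+l]))
im=cv2.imread("pics/after.png"); cv2.imwrite("pics/after_c.png",cv2.resize(im[150:384,130:400],(690,598)))
```

```text
0.0107 [[286.0258167  278.35277124]]
0.0082 [[285.55427971 274.76065361]]
0.0057 [[285.1 271.3]]
```

View pics/after_c.png

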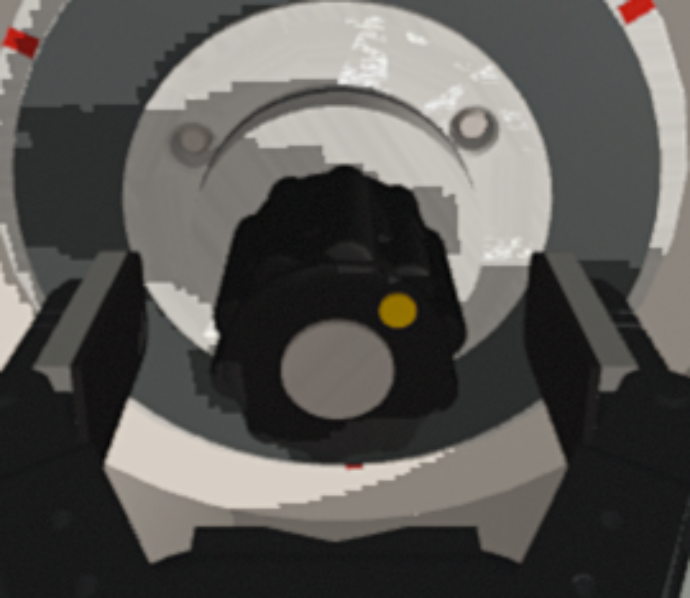

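Run:
```python
from kn import *
D=pickle.load(open("cal.pkl","rb"))
def ctr(im,z):  # grey disc centre inside the black knob, near the given pixel
    g=cv2.cvtColor(im,cv2.COLOR_BGR2GRAY); m=(g>75).astype(np.uint8); n,l,s,ce=cv2.connectedComponentsWithStats(m,connectivity=4)
    i=l[int(z[1]),int(z[0])]; return ce[i],s[i]
def h(c,uv,A):
    f=[np.hypot(*(proj(c,[*A,z])[0]-uv)) for z in np.arange(.02,.2,.0005)]; i=int(np.argmin(f)); return .02+.0005*i,f[i]
for n,c,p,A,base in (("lap","D",(263,202),[.5154,-.290],.005),("rel","rel",(262,264),C,.078),("after","now",(262,295),C,.078)):
    im=cv2.imread(f"pics/{'w_lap' if n=='lap' else n}.png"); c=D["lap"] if c=="D" else pickle.load(open("rel.pkl","rb")) if c=="rel" else arm.get_calibration("wrist")
    uv,s=ctr(im,p); z,e=h(c,uv,A); print(n,uv.round(1),s,"disc height above lap %.4f err %.1f"%(z-base,e))
```

```text
lap [262.9 201.6] [255 194  17  16 224] disc height above lap 0.0655 err 1.1
rel [261.3 262.5] [ 243  245   38   35 1054] disc height above lap 0.0725 err 0.2
after [261.6 294.3] [ 240  276   44   38 1325] disc height above lap 0.0715 err 0.2
```

The disc height puts the knob about 1 mm below its pre-turn level, where no click would have put it about 3 mm above. So the click and drop happened, and I'll turn it forward now.

Run:
```python
from kn import *
y0=3.03; z0=.0875
arm.movel([*C,z0],feed=.03,contact_N=6); st("down")
arm.move_gripper(0.0); f0=st("grip")
a=0
while a<2.75:
    d=.38 if a<1.85 else .1
    a+=d; arm.movel([*C,z0-.015*min(a,2.35)/(2*np.pi)],feed=.0022,ori=down(y0-a)); f=st("%.2f"%a)
    if abs(f["wrist_torque"][2])>.5: break
```

```text
down [0.5614 0.2402 0.0871] F [ 0.4 -0.1  0.8] T [-0.02 -0.01  0.02] w 0.840 q6 -1.17 t 31.77
grip [0.5617 0.2404 0.0877] F [-0.7  1.   1.8] T [-0.01  0.11  0.05] w 0.487 q6 -1.17 t 32.14
0.38 [0.5618 0.2405 0.0868] F [-0.6  1.1  1.6] T [ 0.09  0.08 -0.06] w 0.488 q6 -0.79 t 32.67
0.76 [0.5618 0.2406 0.0859] F [-0.5  1.3  1.7] T [0.22 0.08 0.  ] w 0.488 q6 -0.41 t 33.21
1.14 [0.5619 0.2406 0.085 ] F [-0.2  2.4  2.6] T [0.3  0.05 0.01] w 0.490 q6 -0.03 t 33.74
1.52 [0.562  0.2405 0.0841] F [1.2 2.5 2.3] T [ 0.25  0.02 -0.05] w 0.484 q6 0.35 t 34.27
1.90 [0.5621 0.2405 0.0832] F [1.  2.1 1.5] T [ 0.33 -0.09 -0.  ] w 0.486 q6 0.73 t 34.81
2.00 [0.562  0.2404 0.0829] F [1.4 3.2 2.3] T [ 0.32 -0.16 -0.08] w 0.490 q6 0.83 t 35.06
2.10 [0.562  0.2404 0.0827] F [1.2 2.7 1.9] T [ 0.33 -0.19 -0.07] w 0.487 q6 0.93 t 35.31
2.20 [0.562  0.2403 0.0824] F [1.4 1.7 1.5] T [ 0.27 -0.22 -0.02] w 0.488 q6 1.03 t 35.56
2.30 [0.562  0.2403 0.0823] F [1.  1.7 2.9] T [ 0.23 -0.2  -0.06] w 0.490 q6 1.13 t 35.81
2.40 [0.562  0.2402 0.0823] F [1.4 0.8 3.6] T [ 0.17 -0.16 -0.  ] w 0.487 q6 1.23 t 36.06
2.50 [0.562  0.2402 0.0823] F [0.5 1.4 5.4] T [ 0.14 -0.12 -0.03] w 0.487 q6 1.33 t 36.31
2.60 [0.562  0.2402 0.0823] F [1.4 1.1 4.9] T [ 0.14 -0.15 -0.04] w 0.486 q6 1.43 t 36.56
2.70 [0.562  0.2402 0.0823] F [1.9 0.9 5.2] T [ 0.14 -0.13 -0.03] w 0.486 q6 1.53 t 36.81
2.80 [0.562  0.2402 0.0823] F [1.2 0.7 5.4] T [ 0.11 -0.13 -0.04] w 0.488 q6 1.63 t 37.06
```

Run:
```python
from kn import *
dot(0,"gripped")
arm.move_gripper(.84); st("open")
arm.movel([*C,.115],feed=.08); st("up")
c=arm.get_calibration("wrist"); im,_=dot(0,"after"); cv2.imwrite("pics/end1.png",im)
g=cv2.cvtColor(im,cv2.COLOR_BGR2GRAY); uv0=proj(c,[*C,.1435])[0]; m=(g>75).astype(np.uint8)
n,l,s,ce=cv2.connectedComponentsWithStats(m,connectivity=4); i=l[int(uv0[1]),int(uv0[0])]; uv=ce[i]
z=np.arange(.12,.17,.0005); e=[np.hypot(*(proj(c,[*C,k])[0]-uv)) for k in z]; j=int(np.argmin(e)); print(uv0,uv,s[i],"disc above lap %.4f"%(z[j]-.078),e[j])
```

```text
gripped 173 [284.9 274.7] r 0.0144 knob deg mod 120: 27.3
open [0.5608 0.2399 0.081 ] F [-0.5 -0.8 -0.3] T [-0.02 -0.   -0.02] w 0.842 q6 1.63 t 37.51
up [0.5622 0.2405 0.1159] F [-0.6 -0.4 -0.2] T [0.03 0.01 0.03] w 0.842 q6 1.63 t 38.08
after 117 [280.4 236.7] r 0.0146 knob deg mod 120: 26.6
[260.55756783 257.0707831 ] [261.33228512 256.09119497] [243 240  37  33 954] disc above lap 0.0645 0.7719199010088208
```

View pics/end1.png

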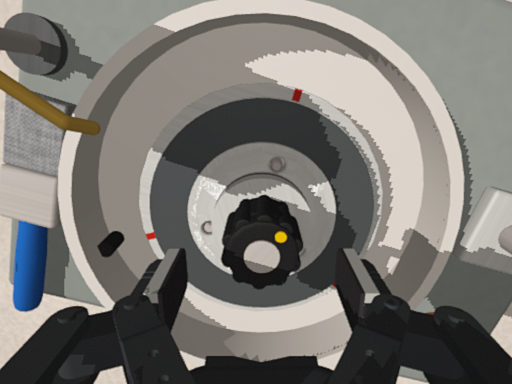

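The knob turned the full 2.8 rad with the fingers without slipping. It went down about 8 mm from its pre-click height to its home level, and the tool met an upward stop there. The lap still sits flat with the pins in its holes at (277,164) and (207,228). I'll retreat and hand in.

Run:
```python
from kn import *
arm.movel([*C,.24],feed=.15); st("clear"); arm.pause(.3)
print(arm.finish_job())
```

```text
clear [0.5608 0.24   0.2385] F [-0.5 -0.2 -0.3] T [ 0.02  0.02 -0.02] w 0.841 q6 1.63 t 39.11
the job is handed in; nothing more can be done
None
```

The job is handed in at about 39 s on the robot's clock: the lap is seated on the drive pins, and its knob was turned back past the click and then screwed home (lift about 0, within 1 mm by camera); the result of the judging was not shown.

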